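# Set the sprung length stop and lock it

### The arm

A 6-joint arm with a two-finger parallel gripper is mounted at the origin on the work surface. World frame = base frame: x ahead of the robot, y to its left, z up, the work surface at z = 0. Lengths are in m, angles in rad, forces in N, time in s.
With the tool pointing down it reaches from about 0.225 to 0.875 m from the base axis. Payload 3.4 kg.
Tool frame: the origin (TCP) lies between the finger pads; the fingertips stand 22 mm ahead of it and the grasp point (between the pads) lies 3 mm ahead of it (manip.finger_overhang is the distance from the TCP to the fingertips, in m); z points along the fingers, y is the line along which they close (so a half turn about z gives the same grasp; the last joint's range is limited). The gripper opens to 85 mm and grips with 20 to 120 N. Pads are 22 mm wide; open, the fingers measure 114 mm over their backs; the gripper's body (76 mm by 85 mm) begins 54 mm behind the grasp point. The pads swing forward as they close: fully open they stand 13 mm farther back than shut.
Start: joints at [1.025, 0.276, 1.505, -0, 1.361, -0.121], TCP at [0.237, 0.524, 0.253] pointing down, gripper open.
Joint ranges: [-2.89, 2.89], [-0.75, 2.08], [0.22, 2.7], [-1.18, 4.32], [0.11, 2.71], [-2.7, 2.7]. Speed limits (rad/s): [2.57, 2.57, 3.14, 3.14, 3.14, 3.14].

### API

Orientations are given as a unit quaternion [w, x, y, z].
In Python, from rig import get_state, eyes, order, manip gives the robot as it stands.
- The arm moves only by the tool drive_tool, never from a script. Its argument "rows" is a list of rows, each a list of 4 numbers: the shift along the tool's x, y, z in units of 25 mm (1.0 is 25 mm), then the turn about the tool's z in units of 6 degrees (1.0 is 6 degrees). A call has exactly 8 rows; each row is the pose to reach, as a shift and turn from the pose commanded when the call began, along the tool's axes at that moment; what a row does not reach only later rows make up. A row lasts 1/12 s, in which the tool goes at most 41.7 mm and 7.16 degrees, less where a joint would pass 70% of its speed; a pose out of reach is approached as far as the arm can. A call with a gripper value outside its range is refused whole. "grip" is the finger opening in mm, from 0 to 85.4, set as the call begins (left out, the last holds). The fingers move at their own pace and stop on an object; "newtons" is the grip in N (left out, the last holds). Time passes only in rows, so rows that repeat a pose let the fingers close, or fill a call up. It gives the time, the measured TCP pose, the force, the opening and the grip force at its end, in the units of the state.
- get_state(): the state, without advancing time (a new reading comes with each control period).
- eyes.get_image(name): name is "side" or "top"; returns (picture, depth): 384x512x3 uint8, red, green, blue; 384x512 float32, m along the optical axis (not along the pixel's ray), 0 where there is no reading.
- eyes.camera_info(name): a dict with "fx", "fy", "cx", "cy" (pixels), "R" (3x3) and "t" (3): a world point X has camera coordinates R X + t. Camera axes: x right, y down, z forward; pixel columns grow to the right and rows downward; lengths in m; the calibration is good to about 2 mm. A picture is of the moment at which its call begins. camera_info takes no time and is no camera call.
- order.sign_off(): hands the job in; it is judged then, once.
The state is a dict: "clock": time; "qpos": joint angles; "qd": joint speeds; "effort": joint torques, N m; "position": TCP position; "ee_rot": TCP orientation; "contact_force": force on the tool from outside, world axes, zero at the start; "moment": the same for the moment, N m; "width": finger opening in m; "gripper_force": force on a finger pad.
Only numpy, scipy, OpenCV 4.12 (cv2) and the standard library are available. Lean on these libraries where they do the work, as an engineer would, in place of code of your own. Each camera call takes 0.05 s, during which the arm holds its last target. There are 200 camera calls.

### The job

Get the length stop ready for the next batch of boards: first turn the knob on the length counter back to its zero stop. Then draw the sprung leg out by its upright plate until the plate is in line with the index blade on the saddle and, holding it on that mark, slide the cam lever fully closed. Finish while still holding the leg's plate on the mark with the fingers, and leave the other things on the bench where they are.

Things in the scene. Friction and masses are not known exactly. Their poses are not given: they have to be found in the camera images.
- gauge: The length stop's aluminium rail, fixed to the bench, 90 wide (its x) x 300 long (its y, from -130 to +170) x 28 high. Origin on the bench under the leg's axis; the leg slides along its y. Two dark keepers over the leg at y = -120 and +158 reach 48 mm high.
- leg: Steel leg sliding along the rail's y (bar 30 wide, top 42 mm above the bench), with an upright grip plate. Origin under the plate's middle, 28 mm above the bench; axes as the rail's. Home: rail y = -70; draws out to +y, at most 150 mm. A spring pulls it home (2.5 N at home, 5 N at 120 mm): it runs back when let go. A stop foot on the bar's end, 265 mm to +y of the origin, moves with it.
- leg_plate (a point): Middle of the top edge of the leg's grip plate, 104 mm above the bench. Plate 84 wide (x, -42 to +42), 10 thick (y), standing on the bar, black line along its top edge. Pinch it across its thickness, fingers closing along y; lightly gripping fingers can slide along it in x.
- saddle: Dark steel saddle fixed across the rail; its place along the rail (rail y -20 to +45) sets the wanted length. Origin on the bench on the leg's axis, at the mark; axes as the rail's. The leg is on the mark when its plate's middle is at saddle y = 0. Cheeks and cam block 44 mm high at x = +-47 to 59 and 58 to 102; a bridge 46 mm high over the bar at y = 12 to 36.
- index_blade (a point): Top of the upright steel index blade (the mark) on the saddle, 84 mm above the bench: 14 wide (saddle x = -63 to -49), 4 thick, at y = 0, black line on top, just beyond the -x edge of the leg's plate.
- lever (a joint): Slide of the steel cam lever on the saddle, along the saddle's +x (away from the index blade): 0 = open (start), 0.022 m = fully closed, at a hard stop. About 3 N of friction; it stays where it is left.
- lever_tab (a point): Middle of the pushing face (looks to saddle -x) of the lever's upright tab, 76 mm above the bench. Tab 10 thick behind this face, 52 to 100 mm above the bench, at saddle y = 12 to 36; face at saddle x = 14 open, 36 closed. With the leg on the mark, the finger on the plate's +y side pushes the tab when the hand moves along the plate to +x; keep x below about 0 until then.
- counter: Grey length counter box, 110 x 110 x 60 high, with fixing ears, fixed to the bench; white dial on top with the reset knob at its middle. Origin on the bench under the middle.
- reset_knob (a joint): Turn of the reset knob: 0 = zero stop (hard stop), grows clockwise seen from above; turn it anticlockwise to zero. About 0.04 N m of friction; it stays where it is left.
- reset_knob_grip (a point): Point on the knob's axis at the height to grip it, 97 mm above the bench. The knob has a straight bar grip along this point's x (42 long, 14 thick across y, top 104 mm above the bench, 30 mm above the 44 mm round skirt it stands on); at zero the bar lies along the counter's x.
- offcut: Bystander: short wood offcut, 120 x 45 x 22 (mm). Leave it alone.
- tape: Bystander: black tape measure case, 66 x 34 x 60 (mm). Leave it alone.
- screw_jar: Bystander: jar of screws, 85 tall, diameter 66 (mm). Leave it alone.
- glue: Bystander: glue bottle, 60 diameter, 170 tall (mm). Leave it alone.
- wrench: Bystander: steel wrench, 180 long (mm). Leave it alone.
- hammer: Bystander: hammer, 260 long (mm). Leave it alone.
- push_stick: Bystander: flat plywood push stick, 275 long, 12 thick (mm). Leave it alone.
- brush: Bystander: dusting brush, 200 long (mm). Leave it alone.

How it is judged:
On the way, in this order (a step that is already met when the one before it is completed fails the run):
1. the reset knob is back at its zero stop (value of joint reset_knob below 0.08 rad), for 0.2 s.
2. the fingers hold the leg on the mark, the lever still open (y of leg in the frame of saddle between -0.005 and 0.005 m and contact force between the fingers and leg above 1 N and value of joint lever below 0.006 m), for 0.2 s.
3. the lever is slid closed with the leg held on the mark (y of leg in the frame of saddle between -0.005 and 0.005 m and contact force between the fingers and leg above 1 N and value of joint lever above 0.0185 m), for 0.2 s.
At the end, for the whole second after the job is handed in: The fingers still hold the leg (contact force above 1 N), at rest, with its plate within 5 mm of the index mark; the lever is closed to within 3.5 mm of its stop (above 18.5 of 22 mm); the reset knob is within 0.08 rad of zero (all of step 3 and value of joint reset_knob below 0.08 rad and linear speed of leg below 0.01 m/s); the arm keeps its last pose, push and grip.
It fails at once if the lever is slid more than 7 mm while the leg is more than 9 mm off the mark (value of joint lever above 0.007 m and (y of leg in the frame of saddle below -0.009 m or y of leg in the frame of saddle above 0.009 m)).
It fails at once if a bystander is moved more than 30 mm (distance of any of offcut, tape, screw_jar, glue, wrench, hammer, push_stick, brush from where it was at the start of the episode above 0.03 m).
It also fails if it takes over 48 s, if anything falls off the work surface, if the arm or the gripper's body presses on something with over 40 N, if the wrist force passes 120 N, or if a joint passes its speed limit or range.

## Working session

There is one attempt and no reset: what is moved stays moved. The work goes in short steps, Python scripts to look and compute and a tool call to move; the robot and the scene stay as the last step left them, time stands still between calls to the robot, and variables do not carry over. Pictures are saved under pics/ and viewed, at most 10 in all, crops included, and the job is handed in when it is done.

Besides the shell and the picture viewer there is one more tool, called after "Call:" as name([rows], argument=value, ...), one row to a line, values as JSON. drive_tool: Moves the arm, as the interface text tells. Its arguments: {"type":"object","properties":{"rows":{"type":"array","items":{"type":"array","items":{"type":"number"}}},"grip":{"type":"number"},"newtons":{"type":"number"}},"required":["rows"]}

```bash
mkdir -p pics
cat > h.py <<'E'
from rig import get_state, eyes, order, manip
import numpy as np, cv2
def snap(n):
    im,d=eyes.get_image(n); np.savez('/tmp/%s.npz'%n,im=im,d=d); return im,d
def load(n):
    z=np.load('/tmp/%s.npz'%n); return z['im'],z['d']
def world(n,u,v,d=None,z=None):
    c=eyes.camera_info(n); R=np.array(c['R']);t=np.array(c['t'])
    r=np.array([(u-c['cx'])/c['fx'],(v-c['cy'])/c['fy'],1.])
    o=-R.T@t; r=R.T@r
    s=d if d is not None else (z-o[2])/r[2]
    return o+s*r
E
python3 - <<'E'
from h import *
s=get_state();print(s)
for n in('top','side'):
    im,d=snap(n); cv2.imwrite('pics/%s0.png'%n,cv2.resize(im[:,:,::-1],(800,600),interpolation=cv2.INTER_CUBIC))
    c=eyes.camera_info(n);print(n,c)
E
```

```text
{'clock': 0.0, 'qpos': array([ 1.02500561e+00,  2.76629674e-01,  1.50615393e+00, -3.46387479e-05,
        1.36068632e+00, -1.20991154e-01]), 'qd': array([ 0.00032829,  0.00048049,  0.00068696,  0.00013996, -0.00026492,
       -0.0018722 ]), 'effort': array([ 5.64604397e-04, -4.16771686e+01, -2.45799476e+01, -2.40059071e-04,
        1.10100769e-02, -2.98179444e-06]), 'position': array([0.23673335, 0.52346664, 0.25241161]), 'ee_rot': array([-2.91165231e-04,  2.10802717e-01,  9.77528175e-01, -8.92494994e-04]), 'contact_force': array([ 1.5648468 , -0.36768594,  0.22701625]), 'moment': array([ 0.02719837,  0.03029503, -0.00448359]), 'gripper_force': 0.0, 'width': 0.08565036643849239}
top {'fx': 412.7615200048285, 'fy': 412.7615200048285, 'cx': 251.01557139677038, 'cy': 182.33548366906467, 'R': array([[-0.01127639, -0.99982783, -0.01473591],
       [-0.99465296,  0.01272851, -0.10248648],
       [ 0.1026564 ,  0.01350144, -0.99462524]]), 't': array([0.08457637, 0.56316846, 1.42078724])}
side {'fx': 410.69956448309784, 'fy': 410.69956448309784, 'cx': 255.41598229363726, 'cy': 189.77627497367106, 'R': array([[ 0.99042692, -0.13634962, -0.02152433],
       [-0.08217918, -0.45713901, -0.88559049],
       [ 0.11091031,  0.87888151, -0.46396788]]), 't': array([-0.53455381,  0.17268437,  1.06807707])}
```

View pics/top0.png

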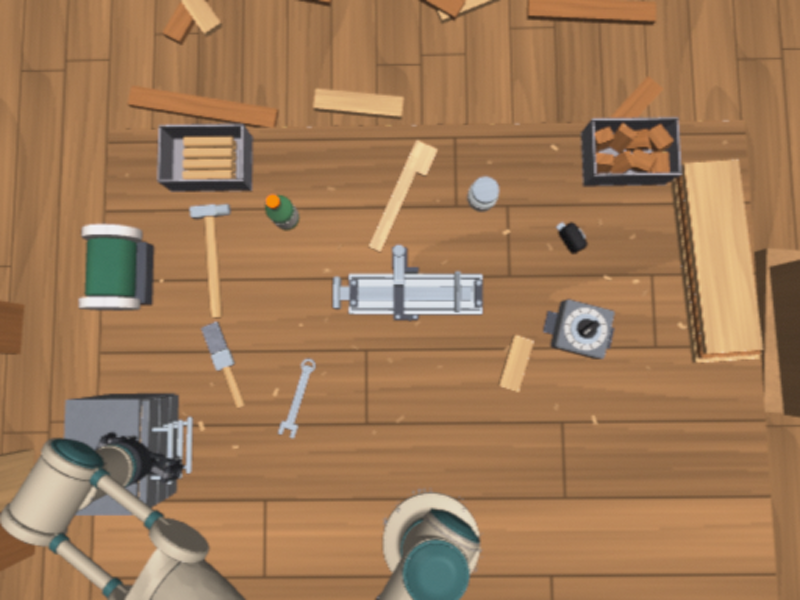

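View pics/side0.png

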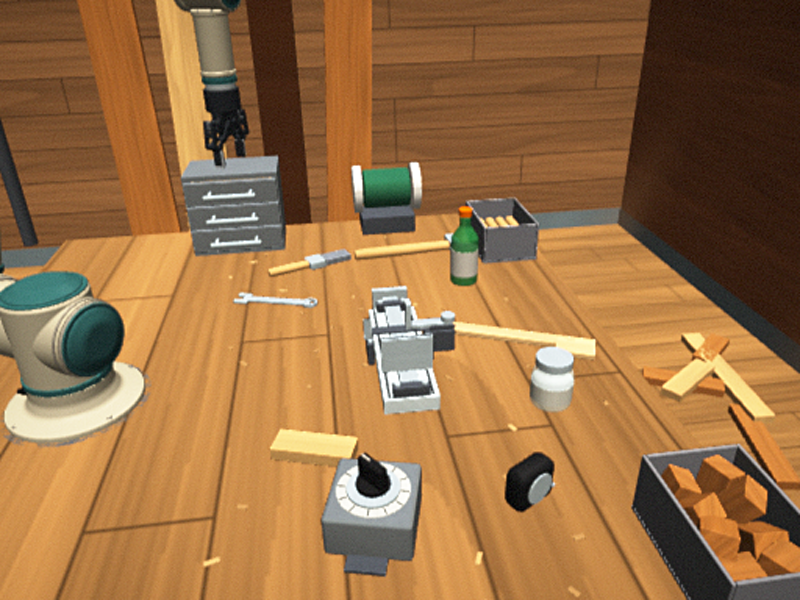

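The gauge lies at about (335–483, 270–320) in the top view (800 px scale), with the plate at (458,292) and the saddle at (400,285). The counter knob is at (587,328). Next I'll enlarge both.

Run:
```python
from h import *
im,d=load('top')
a=cv2.resize(im[150:215,208:318][:,:,::-1],(770,455),interpolation=cv2.INTER_CUBIC) # x7
b=cv2.resize(im[185:235,340:400][:,:,::-1],(720,600),interpolation=cv2.INTER_CUBIC) # x12
cv2.imwrite('pics/ga.png',a);cv2.imwrite('pics/kn.png',b)
```

```text
(no output)
```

View pics/ga.png

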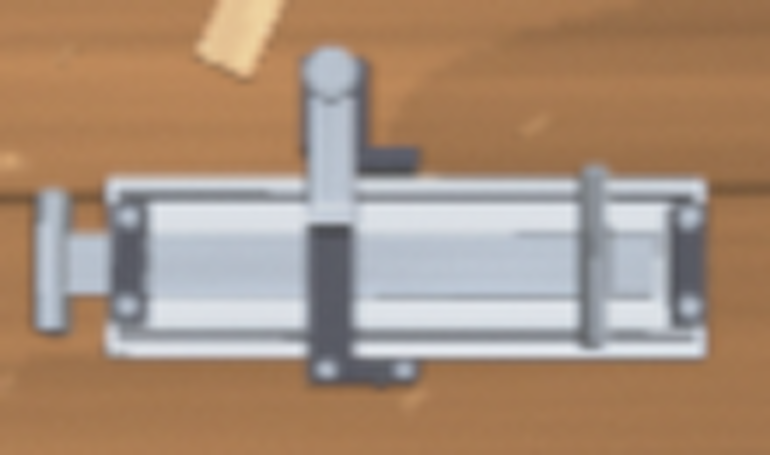

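View pics/kn.png

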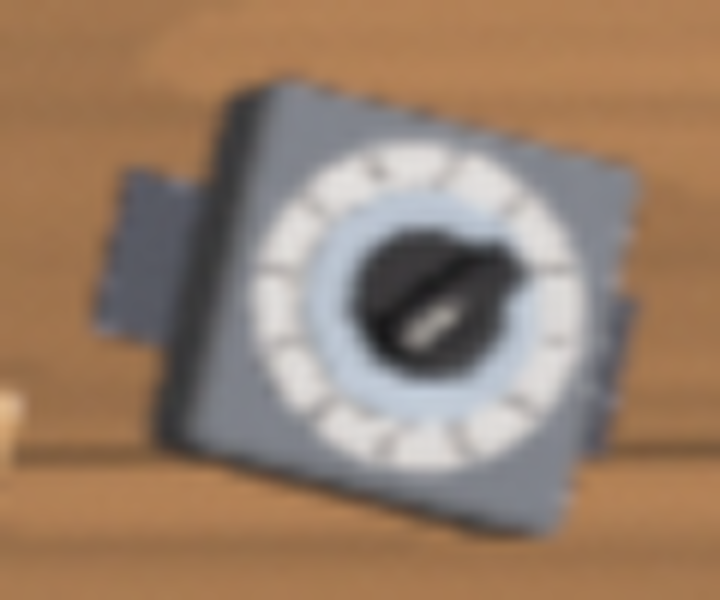

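The first crop shows the plate top at crop x≈594, y 168–345, and the bridge at x 308–353. The second shows the knob bar running from about (400,350) to (513,264), about 38° up from image right. Now I'll work out positions.

Run:
```python
from h import *
np.set_printoptions(precision=4,suppress=True)
im,d=load('top')
G=lambda x,y:(208+x/7-.43,150+y/7-.43)
K=lambda x,y:(340+x/12-.46,185+y/12-.46)
P=lambda f,x,y,z:world('top',*f(x,y),z=z)
print('rail', [P(G,*p,.028) for p in((106,180),(708,180),(106,357),(708,357))])
print('bridge y12,36',P(G,308,280,.046),P(G,353,280,.046))
print('lowercheek',P(G,308,383,.044),P(G,420,383,.044),P(G,420,150,.044))
print('plate',P(G,594,168,.104),P(G,592,345,.104))
print('skirt',P(K,430,305,.074),'bar',P(K,400,352,.104),P(K,513,264,.104))
print('box',[P(K,*p,.06) for p in((285,80),(635,170),(550,535),(190,440))])
# depth points above 0.06 / 0.09 in the regions
def cloud(n,sl):
    im,d=load(n);v,u=np.mgrid[sl]
    return np.array([np.r_[world(n,a,b,d=d[b,a]),a,b] for a,b in zip(u.ravel(),v.ravel()) if d[b,a]>0])
c=cloud('top',np.s_[150:215,208:318]); 
q=c[(c[:,2]>.09)]; print(len(q)); print('plate pts',q[:,:3].min(0),q[:,:3].max(0),np.median(q[:,:3],0))
q=c[(c[:,2]>.056)&(c[:,2]<.09)]; print('mid pts');print(q[(q[:,0]<.42)|(abs(q[:,0])>0)][:60])
c=cloud('top',np.s_[185:235,340:400]); q=c[c[:,2]>.09]; print('knob',len(q),q[:,:3].mean(0)); 
w=np.linalg.eigh(np.cov(q[:,:2].T));print(w,np.degrees(np.arctan2(w[1][1,1],w[1][0,1])))
c=cloud('side',np.s_[180:235,225:300]); q=c[(c[:,2]>.07)&(c[:,2]<.12)]; print('side',len(q))
for lo in np.arange(-.2,.1,.01):
    r=q[(q[:,1]>=lo)&(q[:,1]<lo+.01)]
    if len(r): print(round(lo,2),len(r),r[:,:3].min(0),r[:,:3].max(0))
```

```text
rail [array([0.5906, 0.1774, 0.028 ]), array([ 0.5866, -0.1254,  0.028 ]), array([0.5013, 0.1777, 0.028 ]), array([ 0.4977, -0.1231,  0.028 ])]
bridge y12,36 [0.5372 0.0759 0.046 ] [0.5369 0.0536 0.046 ]
lowercheek [0.4863 0.0765 0.044 ] [0.4856 0.0212 0.044 ] [0.6016 0.0194 0.044 ]
plate [ 0.5841 -0.0617  0.104 ] [ 0.4997 -0.0589  0.104 ]
skirt [ 0.4607 -0.3405  0.074 ] bar [ 0.447  -0.3232  0.104 ] [ 0.4707 -0.3551  0.104 ]
box [array([ 0.5256, -0.3061,  0.06  ]), array([ 0.4987, -0.4041,  0.06  ]), array([ 0.396 , -0.3755,  0.06  ]), array([ 0.4239, -0.2753,  0.06  ])]Traceback (most recent call last):
  File "<stdin>", line 17, in <module>
  File "<stdin>", line 16, in cloud
  File "h.py", line 8, in world
    c=eyes.camera_info(n); R=np.array(c['R']);t=np.array(c['t'])
ValueError: time passes only in moves, steps and waits
```

```bash
cat >> h.py <<'E'
import functools,pickle,os
_ci=eyes.camera_info
def _get(n):
    f='/tmp/ci_%s.pkl'%n
    if not os.path.exists(f): pickle.dump(_ci(n),open(f,'wb'))
    return pickle.load(open(f,'rb'))
class E: camera_info=staticmethod(functools.lru_cache(None)(_get)); get_image=staticmethod(eyes.get_image)
eyes=E
def cloud(n,sl):
    im,d=load(n);v,u=np.mgrid[sl]
    return np.array([np.r_[world(n,a,b,d=d[b,a]),a,b] for a,b in zip(u.ravel(),v.ravel()) if d[b,a]>0])
E
python3 - <<'E'
from h import *
np.set_printoptions(precision=4,suppress=True)
c=cloud('top',np.s_[150:215,208:318]); 
q=c[(c[:,2]>.09)]; print('plate pts',len(q),q[:,:3].min(0),q[:,:3].max(0),np.median(q[:,:3],0))
q=c[(c[:,2]>.056)&(c[:,2]<.09)&(c[:,0]<.51)]; print('blade?');print(q[:20])
c=cloud('top',np.s_[185:235,340:400]); q=c[c[:,2]>.095]; print('knob',len(q),q[:,:3].mean(0)); 
w=np.linalg.eigh(np.cov(q[:,:2].T));print(w[0],np.degrees(np.arctan2(w[1][1,1],w[1][0,1])))
c=cloud('side',np.s_[180:240,225:300]); q=c[(c[:,2]>.06)&(c[:,2]<.12)]; print('side',len(q))
for lo in np.arange(-.1,.1,.01):
    r=q[(q[:,1]>=lo)&(q[:,1]<lo+.01)]
    if len(r): print(round(lo,2),len(r),r[:,:3].min(0),r[:,:3].max(0))
im,_=load('side')
cv2.imwrite('pics/sd.png',cv2.resize(im[175:275,225:300][:,:,::-1],(450,600),interpolation=cv2.INTER_CUBIC))
E
```

```text
plate pts 96 [ 0.5022 -0.0671  0.0939] [0.5831 0.0735 0.1123] [ 0.5541 -0.062   0.1038]
blade?
[[  0.5084  -0.0584   0.0655 291.     197.    ]
 [  0.5051  -0.0584   0.0645 291.     198.    ]
 [  0.5036   0.0747   0.0592 252.     199.    ]
 [  0.5019  -0.0587   0.061  291.     199.    ]
 [  0.5014  -0.0615   0.0678 292.     199.    ]
 [  0.5013  -0.0648   0.0688 293.     199.    ]
 [  0.4947   0.0409   0.0878 262.     201.    ]
 [  0.4917   0.0408   0.0825 262.     202.    ]
 [  0.4881   0.0409   0.0867 262.     203.    ]
 [  0.4846   0.041    0.0894 262.     204.    ]
 [  0.4823   0.0408   0.066  262.     205.    ]]
knob 58 [ 0.4607 -0.3414  0.1037]
[0.     0.0002] 125.04617768769201
side 746
-0.08 10 [ 0.543  -0.0711  0.0606] [ 0.5841 -0.07    0.107 ]
-0.07 545 [ 0.5023 -0.0699  0.06  ] [ 0.5852 -0.06    0.1075]
-0.06 17 [ 0.5023 -0.0599  0.0964] [ 0.586 -0.055  0.106]
0.03 17 [0.4842 0.0364 0.0606] [0.4954 0.04   0.0853]
0.04 31 [0.4829 0.0401 0.0614] [0.6432 0.0496 0.0922]
0.05 71 [0.5595 0.0501 0.0602] [0.6478 0.0592 0.1019]
0.06 34 [0.5598 0.0601 0.06  ] [0.6496 0.0693 0.1014]
0.07 9 [0.562  0.0707 0.0652] [0.6447 0.0766 0.1016]
```

View pics/sd.png

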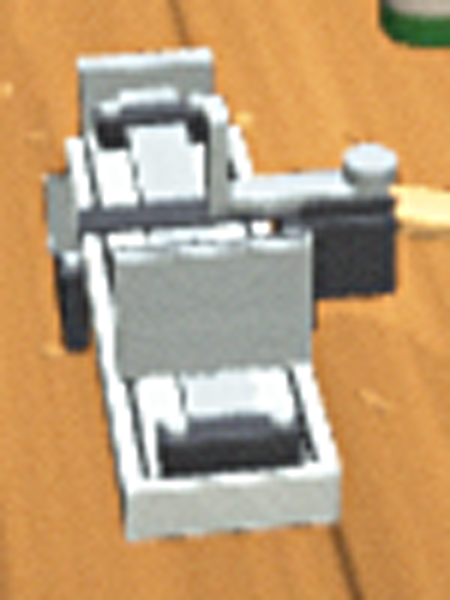

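The side crop shows the tab standing by the bridge at about (217,155) and the plate in front of it at (115–310, 240–370). Depth puts the index blade at y≈0.041, the plate at y≈-0.062 and the knob at (0.461, -0.341) with its bar at about 126°. I'll go to the knob first.

Call:
drive_tool([
  [-22.4,-27.8,0,20],
  [-22.4,-27.8,0,20],
  [-22.4,-27.8,0,20],
  [-22.4,-27.8,0,20],
  [-22.4,-27.8,0,20],
  [-22.4,-27.8,0,20],
  [-22.4,-27.8,0,20],
  [-22.4,-27.8,0,20],
], grip=60)

```text
clock: 0.77
position: [0.3201, 0.1994, 0.2531]
ee_rot: [0.0, 0.656, 0.755, -0.0]
contact_force: [1.4, -0.4, 0.6]
width: 0.0597
gripper_force: 0.0
```

```bash
cat >> h.py <<'E'
from scipy.spatial.transform import Rotation as Ro
def go(x,y,z,yaw):
    s=get_state();w=s['ee_rot'];R=Ro.from_quat([w[1],w[2],w[3],w[0]]).as_matrix()
    y0=np.degrees(np.arctan2(R[1,0],R[0,0]))
    print('clock',round(s['clock'],2),'pos',s['position'].round(4),'yaw',y0.round(2),'q1,q6 deg',np.degrees(s['qpos'][[0,5]]).round(1),'F',s['contact_force'].round(1),'M',s['moment'].round(2),'w',s['width'],s['gripper_force'])
    print('units',(R.T@(np.array([x,y,z])-s['position'])/.025).round(2),'turn',round(-((yaw-y0+180)%360-180)/6,2))
E
python3 -c "
from h import *
go(.461,-.341,.25,-54)"
```

```text
clock 0.77 pos [0.3201 0.1994 0.2531] yaw 98.07 q1,q6 deg [21.3 13.2] F [ 1.4 -0.4  0.6] M [ 0.06 -0.05 -0.03] w 0.059692619670940444 0.0
units [-22.19   2.54   0.13] turn 25.34
```

Call:
drive_tool([
  [-22.2,2.5,0,25],
  [-22.2,2.5,0,25],
  [-22.2,2.5,0,25],
  [-22.2,2.5,0,25],
  [-22.2,2.5,0,25],
  [-22.2,2.5,0,25],
  [-22.2,2.5,0,25],
  [-22.2,2.5,0,25],
])

```text
clock: 1.43
position: [0.4053, -0.1231, 0.2532]
ee_rot: [-0.0, 0.938, 0.347, 0.0]
contact_force: [1.5, -0.3, -0.7]
width: 0.06
gripper_force: 0.0
```

```bash
python3 -c "
from h import *
go(.461,-.341,.15,-54)"
```

```text
clock 1.43 pos [ 0.4053 -0.1231  0.2532] yaw 40.66 q1,q6 deg [-26.3  23. ] F [ 1.5 -0.3 -0.7] M [ 0.01 -0.09 -0.04] w 0.06001295837903705 0.0
units [-3.99  8.06  4.12] turn 15.78
```

Call:
drive_tool([
  [-4.0,8.06,2.0,15.8],
  [-4.0,8.06,4.0,15.8],
  [-4.0,8.06,4.0,15.8],
  [-4.0,8.06,4.0,15.8],
  [-4.0,8.06,4.0,15.8],
  [-4.0,8.06,4.0,15.8],
  [-4.0,8.06,4.0,15.8],
  [-4.0,8.06,4.0,15.8],
])

```text
clock: 2.1
position: [0.4621, -0.3404, 0.1506]
ee_rot: [-0.001, 0.989, -0.145, -0.002]
contact_force: [-0.8, -0.6, 0.1]
width: 0.0599
gripper_force: 0.0
```

Call:
drive_tool([
  [0,0,0,6.2],
  [0,0,0,6.2],
  [0,0,0,6.2],
  [0,0,0,6.2],
  [0,0,0,6.2],
  [0,0,0,6.2],
  [0,0,0,6.2],
  [0,0,0,6.2],
])

```text
clock: 2.77
position: [0.4625, -0.3386, 0.153]
ee_rot: [-0.0, 0.894, -0.448, -0.0]
contact_force: [-1.2, -0.2, -0.2]
width: 0.0597
gripper_force: 0.0
```

```bash
python3 -c "
from h import *
go(.461,-.341,.102,-54)"
```

```text
clock 2.77 pos [ 0.4625 -0.3386  0.153 ] yaw -53.29 q1,q6 deg [-43.2 100.1] F [-1.2 -0.2 -0.2] M [0.01 0.01 0.05] w 0.0597167476511364 0.0
units [0.04 0.11 2.04] turn 0.12
```

Now I'll go down and grip, with a light grip so it can settle.

Call:
drive_tool([
  [0.04,0.1,0.7,0.1],
  [0.04,0.1,1.4,0.1],
  [0.04,0.1,2.0,0.1],
  [0.04,0.1,2.0,0.1],
  [0.04,0.1,2.0,0.1],
  [0.04,0.1,2.0,0.1],
  [0.04,0.1,2.0,0.1],
  [0.04,0.1,2.0,0.1],
])

```text
clock: 3.43
position: [0.4618, -0.3414, 0.1044]
ee_rot: [0.0, 0.891, -0.454, 0.001]
contact_force: [-0.3, 0.3, -0.6]
width: 0.0601
gripper_force: 0.0
```

Call:
drive_tool([
  [0,0,0,0],
  [0,0,0,0],
  [0,0,0,0],
  [0,0,0,0],
  [0,0,0,0],
  [0,0,0,0],
  [0,0,0,0],
  [0,0,0,0],
], grip=0, newtons=25)

```text
clock: 4.1
position: [0.4621, -0.3404, 0.1037]
ee_rot: [-0.001, 0.891, -0.454, 0.001]
contact_force: [3.6, 3.9, 3.7]
width: 0.0133
gripper_force: 29.5
```

```bash
python3 -c "
from h import *
go(.461,-.341,.102,-54)"
```

```text
clock 4.1 pos [ 0.4621 -0.3404  0.1037] yaw -54.05 q1,q6 deg [-43.4 100.6] F [3.6 3.9 3.7] M [ 0.59 -0.5   0.  ] w 0.01333230870391238 29.45298582315445
units [-0.01  0.05  0.07] turn -0.01
```

Call:
drive_tool([
  [0,0,0,-0.7],
  [0,0,0,-1.4],
  [0,0,0,-2.1],
  [0,0,0,-2.8],
  [0,0,0,-3.5],
  [0,0,0,-4.2],
  [0,0,0,-4.9],
  [0,0,0,-5.5],
])

```text
clock: 4.77
position: [0.462, -0.3407, 0.1037]
ee_rot: [-0.0, 0.983, -0.181, 0.001]
contact_force: [3.5, 2.6, 2.9]
width: 0.0136
gripper_force: 29.4
```

```bash
python3 -c "
from h import *
go(.461,-.341,.102,-54)"
```

```text
clock 4.77 pos [ 0.462  -0.3407  0.1037] yaw -20.85 q1,q6 deg [-43.4  67.4] F [3.5 2.6 2.9] M [ 0.49 -0.48 -0.09] w 0.013578352520941481 29.440340995788574
units [-0.03  0.03  0.07] turn 5.53
```

Call:
drive_tool([
  [0,0,0,-0.5],
  [0,0,0,-1.0],
  [0,0,0,-1.5],
  [0,0,0,-2.0],
  [0,0,0,-2.5],
  [0,0,0,-2.5],
  [0,0,0,-2.5],
  [0,0,0,-2.5],
])

```text
clock: 5.43
position: [0.463, -0.341, 0.1039]
ee_rot: [-0.0, 0.998, -0.056, 0.002]
contact_force: [5.0, 3.3, 3.7]
width: 0.0135
gripper_force: 98.3
```

```bash
python3 -c "
from h import *
go(.461,-.341,.102,74.7)"
```

```text
clock 5.43 pos [ 0.463  -0.341   0.1039] yaw -6.44 q1,q6 deg [-43.4  52.9] F [5.  3.3 3.7] M [ 0.36 -0.81 -1.76] w 0.013496571913646758 98.29416236148973
units [-0.08  0.01  0.08] turn -13.52
```

The stop is felt (Mz -1.8). I'll release and rise.

Call:
drive_tool([
  [0,0,0,-0.2],
  [0,0,0,-0.2],
  [0,0,0,-0.2],
  [0,0,0,-0.2],
  [0,0,-1.5,-0.2],
  [0,0,-3.0,-0.2],
  [0,0,-4.5,-0.2],
  [0,0,-6.0,-0.2],
], grip=60)

```text
clock: 6.1
position: [0.4605, -0.3409, 0.2547]
ee_rot: [-0.0, 0.999, -0.042, -0.001]
contact_force: [0.6, -0.5, -0.2]
width: 0.06
gripper_force: 0.0
```

```bash
python3 -c "
from h import *
go(.528,-.062,.17,-.7)"
```

```text
clock 6.1 pos [ 0.4605 -0.3409  0.2547] yaw -4.83 q1,q6 deg [-43.4  51.4] F [ 0.6 -0.5 -0.2] M [ 0.02 -0.03  0.03] w 0.05998880620061205 0.0
units [  1.75 -11.34   3.38] turn -0.69
```

Call:
drive_tool([
  [1.75,-11.3,0,-0.7],
  [1.75,-11.3,0,-0.7],
  [1.75,-11.3,0,-0.7],
  [1.75,-11.3,0,-0.7],
  [1.75,-11.3,0,-0.7],
  [1.75,-11.3,0,-0.7],
  [1.75,-11.3,1.5,-0.7],
  [1.75,-11.3,3.0,-0.7],
])

```text
clock: 6.77
position: [0.5319, -0.0602, 0.185]
ee_rot: [0.0, 1.0, -0.003, 0.005]
contact_force: [0.9, -0.5, -0.8]
width: 0.0597
gripper_force: 0.0
```

```bash
python3 -c "
from h import *
np.set_printoptions(precision=4,suppress=True)
snap('top')
c=cloud('top',np.s_[185:235,340:400]); q=c[c[:,2]>.095]; print('knob',len(q),q[:,:3].mean(0)); 
w=np.linalg.eigh(np.cov(q[:,:2].T));print(w[0],np.degrees(np.arctan2(w[1][1,1],w[1][0,1])))
im,d=load('top')
cv2.imwrite('pics/kn2.png',cv2.resize(im[185:235,340:400][:,:,::-1],(720,600),interpolation=cv2.INTER_CUBIC))
go(.528,-.062,.088,-.7)"
```

```text
knob 60 [ 0.4608 -0.3411  0.1035]
[0.     0.0001] 165.11843409010697
clock 6.82 pos [ 0.5245 -0.0593  0.1745] yaw -0.39 q1,q6 deg [-14.   76.3] F [-3.4  0.9 -5.8] M [0.05 0.04 0.01] w 0.0601074366008258 0.0
units [0.18 0.12 3.46] turn 0.05
```

View pics/kn2.png

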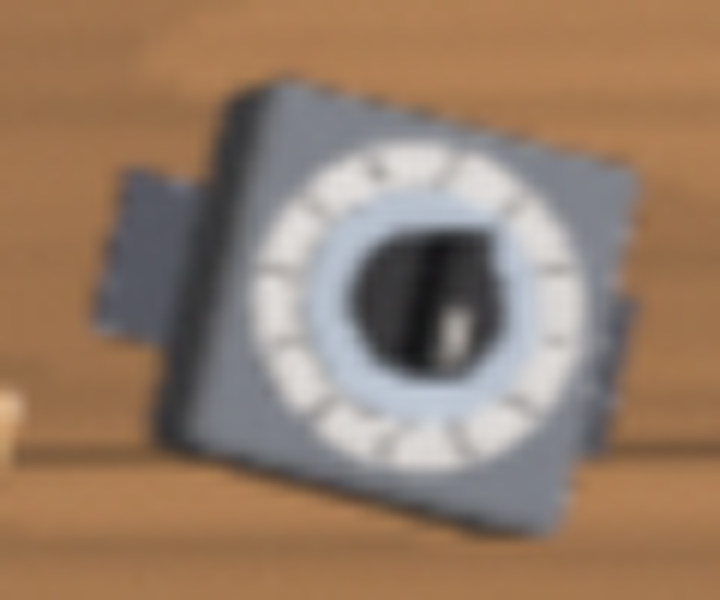

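The bar is now at -14.9° and the box x axis is at about -15.3°, so the knob is at zero. Next I'll go down over the plate.

Call:
drive_tool([
  [0.0,0.1,0,0],
  [0.0,0.1,0.8,0],
  [0.0,0.1,1.6,0],
  [0.0,0.1,2.4,0],
  [0.0,0.1,3.2,0],
  [0,0.1,3.45,0],
  [0,0.1,3.45,0],
  [0,0.1,3.45,0],
])

```text
clock: 7.48
position: [0.5296, -0.0674, 0.0972]
ee_rot: [0.0, 1.0, -0.006, 0.001]
contact_force: [0.4, 0.2, 0.2]
width: 0.0599
gripper_force: 0.0
```

Call:
drive_tool([
  [0,0,0,0],
  [0,0,0,0],
  [0,0,0,0],
  [0,0,0,0],
  [0,0,0,0],
  [0,0,0,0],
  [0,0,0,0],
  [0,0,0,0],
], grip=0, newtons=30)

```text
clock: 8.15
position: [0.5291, -0.0621, 0.097]
ee_rot: [-0.004, 1.0, -0.007, 0.001]
contact_force: [1.1, 12.8, 5.5]
width: 0.0095
gripper_force: 31.9
```

```bash
python3 -c "
from h import *
go(.528,.040,.088,-.7)"
```

```text
clock 8.15 pos [ 0.5291 -0.0621  0.097 ] yaw -0.76 q1,q6 deg [-14.5  76. ] F [ 1.1 12.8  5.5] M [ 1.64 -0.12 -0.09] w 0.009529611872352736 31.85550481081009
units [-0.1  -4.08  0.39] turn -0.01
```

Call:
drive_tool([
  [0,-0.3,0,0],
  [0,-0.9,0,0],
  [0,-1.6,0,0],
  [0,-2.3,0,0],
  [0,-3.0,0,0],
  [0,-3.6,0,0],
  [0,-4.0,0,0],
  [0,-4.2,0,0],
])

```text
clock: 8.82
position: [0.5305, 0.0389, 0.097]
ee_rot: [0.001, 1.0, -0.005, 0.001]
contact_force: [-0.5, -6.0, 5.8]
width: 0.0098
gripper_force: 32.0
```

Call:
drive_tool([
  [0,0,0,0],
  [0,0,0,0],
  [0,0,0,0],
  [0,0,0,0],
  [0,0,0,0],
  [0,0,0,0],
  [0,0,0,0],
  [0,0,0,0],
])

```text
clock: 9.48
position: [0.5305, 0.0379, 0.097]
ee_rot: [0.001, 1.0, -0.005, 0.001]
contact_force: [-1.2, -4.1, 6.0]
width: 0.0094
gripper_force: 32.0
```

```bash
python3 -c "
from h import *
np.set_printoptions(precision=4,suppress=True)
go(.528,.040,.097,-.7)
for n in ('top','side'): snap(n)
im,_=load('top');a=cv2.resize(im[150:215,208:318][:,:,::-1],(770,455),interpolation=cv2.INTER_CUBIC)
im,_=load('side');b=cv2.resize(im[165:240,215:305][:,:,::-1],(720,600),interpolation=cv2.INTER_CUBIC)
cv2.imwrite('pics/t3.png',a);cv2.imwrite('pics/s3.png',b)
c=cloud('side',np.s_[165:240,215:305]); q=c[(c[:,2]>.055)&(c[:,2]<.12)&(c[:,1]>-.02)&(c[:,1]<.07)]
for a,b in ((.480,.497),(.50,.515),(.545,.56),(.56,.59)):
  r=q[(q[:,0]>a)&(q[:,0]<b)];print(a,len(r),np.percentile(r[:,1],[5,25,50,75]) if len(r) else '', r[:,2].max() if len(r) else '')
"
```

```text
clock 9.48 pos [0.5305 0.0379 0.097 ] yaw -0.63 q1,q6 deg [-3.4 87.3] F [-1.2 -4.1  6. ] M [-0.4   0.11 -0.2 ] w 0.009396900778333585 31.978670954704285
units [-0.1  -0.08 -0.  ] turn 0.01
0.48 51 [0.0373 0.0392 0.0403 0.0414] 0.08584491187166066
0.5 78 [0.031  0.0323 0.0335 0.0349] 0.10702752667140203
0.545 99 [0.0298 0.0317 0.033  0.0343] 0.10745411425880591
0.56 186 [0.0297 0.0316 0.0331 0.0347] 0.1074231915721705
```

View pics/s3.png

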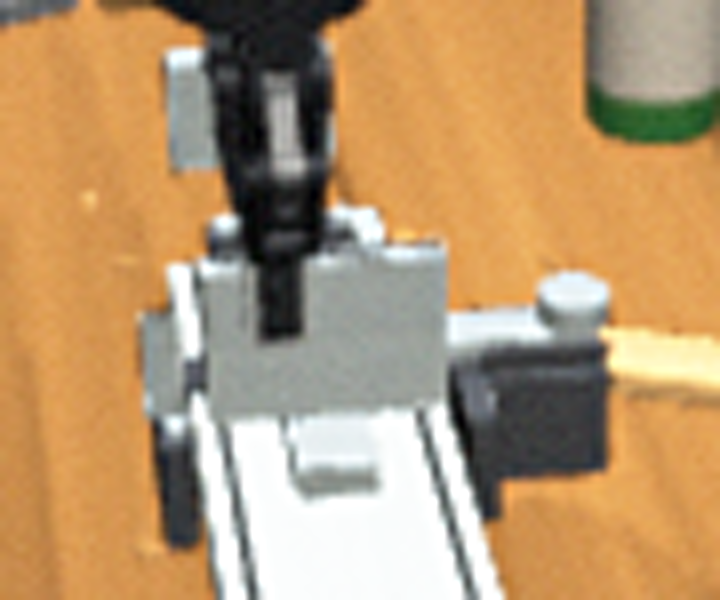

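View pics/t3.png

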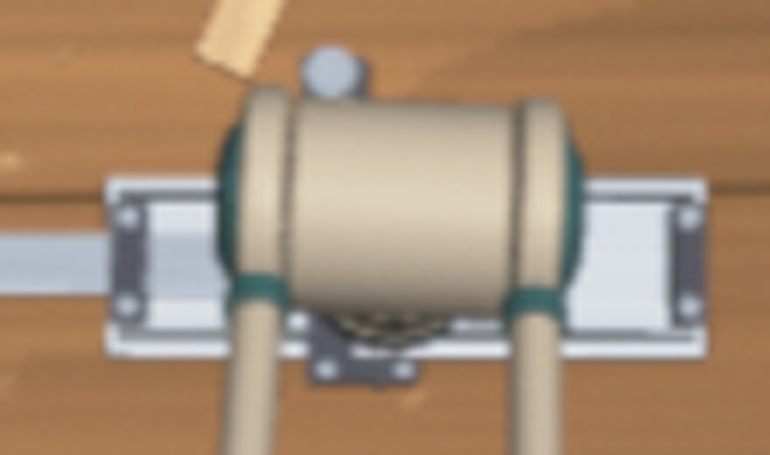

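The plate face depth (0.033, so its centre is about 0.038) against the blade (about 0.041) shows the plate about 2.5 mm short. The pinch is left of the plate middle and the lever is still open. I'll nudge out, hold, then slide along to push the tab.

Call:
drive_tool([
  [0,-0.05,0,0],
  [0,-0.1,0,0],
  [0,-0.1,0,0],
  [0,-0.1,0,0],
  [0,-0.1,0,0],
  [0,-0.1,0,0],
  [0,-0.1,0,0],
  [0,-0.1,0,0],
], newtons=20)

```text
clock: 10.25
position: [0.5305, 0.0403, 0.097]
ee_rot: [0.001, 1.0, -0.005, 0.001]
contact_force: [-0.1, -4.6, 6.0]
width: 0.0092
gripper_force: 32.0
```

```bash
python3 -c "
from h import *
go(.546,.0403,.097,-.7)
snap('side')
c=cloud('side',np.s_[165:240,215:305]); q=c[(c[:,2]>.055)&(c[:,2]<.12)&(c[:,1]>-.02)&(c[:,1]<.07)]
for a,b in ((.480,.497),(.50,.515),(.56,.58)):
  r=q[(q[:,0]>a)&(q[:,0]<b)];print(a,len(r),np.percentile(r[:,1],[5,25,50,75]).round(4), r[:,2].max())
"
```

```text
clock 10.25 pos [0.5305 0.0403 0.097 ] yaw -0.62 q1,q6 deg [-3.1 87.6] F [-0.1 -4.6  6. ] M [-0.41  0.06 -0.22] w 0.009244845167803745 32.000062465667725
units [ 0.62 -0.01  0.  ] turn 0.01
0.48 51 [0.0372 0.0388 0.0401 0.0413] 0.08551285069801429
0.5 80 [0.0332 0.035  0.0361 0.0372] 0.10744171747645803
0.56 135 [0.0321 0.0338 0.0351 0.0365] 0.10733494985927017
```

Call:
drive_tool([
  [0.1,0,0,0],
  [0.3,0,0,0],
  [0.5,0,0,0],
  [0.7,0,0,0],
  [0.9,0,0,0],
  [1.1,0,0,0],
  [1.3,0,0,0],
  [1.5,0,0,0],
])

```text
clock: 10.97
position: [0.5421, 0.0409, 0.0927]
ee_rot: [0.001, 1.0, -0.005, -0.027]
contact_force: [-43.0, -4.3, 20.2]
width: 0.0097
gripper_force: 39.2
```

```bash
python3 -c "
from h import *
go(.570,.0400,.097,-.7)
snap('side')
im,_=load('side');b=cv2.resize(im[165:240,215:305][:,:,::-1],(720,600),interpolation=cv2.INTER_CUBIC)
cv2.imwrite('pics/s4.png',b)
c=cloud('side',np.s_[165:240,215:305]); q=c[(c[:,2]>.055)&(c[:,2]<.12)&(c[:,1]>-.02)&(c[:,1]<.07)]
for a,b in ((.480,.497),(.50,.515),(.53,.55)):
  r=q[(q[:,0]>a)&(q[:,0]<b)];print(a,len(r),np.percentile(r[:,1],[5,25,50,75]).round(4), r[:,2].max())
"
```

```text
clock 10.97 pos [0.5421 0.0409 0.0927] yaw -0.54 q1,q6 deg [-2.9 87.8] F [-43.   -4.3  20.2] M [-0.54  6.76 -0.18] w 0.009716020112303008 39.23928737640381
units [ 1.1   0.03 -0.23] turn 0.03
0.48 51 [0.0373 0.0383 0.0393 0.0411] 0.08616795706397273
0.5 77 [0.0344 0.036  0.0376 0.0388] 0.10785573559472827
0.53 119 [0.0201 0.0234 0.0278 0.0327] 0.11998128490620896
```

View pics/s4.png

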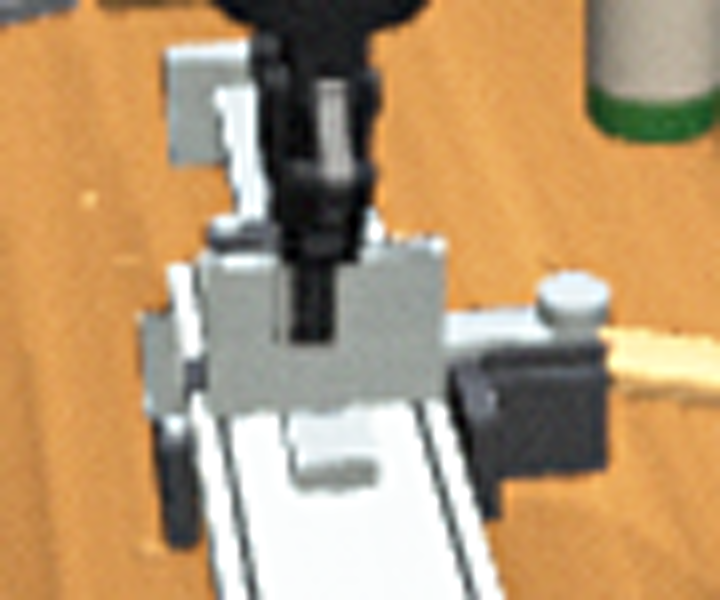

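The hand slid only part of the way because the grip was still about 32 N, and it is dragging at 43 N. I'll ease back, lighten the grip explicitly, then slide.

Call:
drive_tool([
  [-0.3,0,0,0],
  [-0.6,0,0,0],
  [-0.7,0,0,0],
  [-0.7,0,0,0],
  [-0.7,0,0,0],
  [-0.7,0,0,0],
  [-0.7,0,0,0],
  [-0.7,0,0,0],
], grip=5, newtons=20)

```text
clock: 11.68
position: [0.5431, 0.0404, 0.0927]
ee_rot: [0.001, 1.0, -0.005, -0.008]
contact_force: [-8.2, -4.3, -8.2]
width: 0.0093
gripper_force: 35.1
```

```bash
python3 -c "
from h import *
go(.570,.0400,.097,-.7)
"
```

```text
clock 11.68 pos [0.5431 0.0404 0.0927] yaw -0.6 q1,q6 deg [-3.  87.7] F [-8.2 -4.3 -8.2] M [-0.56  1.34 -0.12] w 0.0093107335529695 35.142742395401
units [ 1.07  0.01 -0.19] turn 0.02
```

Call:
drive_tool([
  [0,0,0,0],
  [0,0,0,0],
  [0,0,0,0],
  [0,0,0,0],
  [0,0,0,0],
  [0,0,0,0],
  [0,0,0,0],
  [0,0,0,0],
], grip=9, newtons=20)

```text
clock: 12.35
position: [0.5431, 0.0405, 0.0927]
ee_rot: [0.001, 1.0, -0.005, -0.008]
contact_force: [-7.9, -2.9, -8.2]
width: 0.0098
gripper_force: 35.1
```

```bash
python3 -c "
from h import *
go(.570,.0400,.097,-.7)
"
```

```text
clock 12.35 pos [0.5431 0.0405 0.0927] yaw -0.6 q1,q6 deg [-3.  87.7] F [-7.9 -2.9 -8.2] M [-0.58  1.32 -0.11] w 0.009797387739947453 35.14406383037567
units [ 1.07  0.01 -0.19] turn 0.02
```

Call:
drive_tool([
  [0.2,0,0,0],
  [0.4,0,0,0],
  [0.6,0,0,0],
  [0.8,0,0,0],
  [1.0,0,0,0],
  [1.2,0,0,0],
  [1.2,0,0,0],
  [1.2,0,0,0],
])

```text
clock: 13.02
position: [0.5529, 0.041, 0.0905]
ee_rot: [0.0, 1.0, -0.005, -0.029]
contact_force: [-42.0, -4.6, 12.9]
width: 0.0098
gripper_force: 41.2
```

```bash
python3 -c "
from h import *
go(.570,.0400,.097,-.7)
"
```

```text
clock 13.02 pos [0.5529 0.041  0.0905] yaw -0.54 q1,q6 deg [-2.8 87.8] F [-42.   -4.6  12.9] M [-0.53  6.65 -0.26] w 0.009778579114180572 41.19577467441559
units [ 0.67  0.03 -0.3 ] turn 0.03
```

Call:
drive_tool([
  [0.15,0,0,0],
  [0.3,0,0,0],
  [0.45,0,0,0],
  [0.6,0,0,0],
  [0.7,0,0,0],
  [0.8,0,0,0],
  [0.8,0,0,0],
  [0.8,0,0,0],
])

```text
clock: 13.68
position: [0.5664, 0.041, 0.0886]
ee_rot: [0.0, 0.999, -0.005, -0.037]
contact_force: [-51.5, -3.8, 12.4]
width: 0.0095
gripper_force: 44.2
```

```bash
python3 -c "
from h import *
go(.570,.0400,.097,-.7)
snap('side')
im,_=load('side');b=cv2.resize(im[165:240,215:305][:,:,::-1],(720,600),interpolation=cv2.INTER_CUBIC)
cv2.imwrite('pics/s5.png',b)
c=cloud('side',np.s_[165:240,215:305]); q=c[(c[:,2]>.055)&(c[:,2]<.12)&(c[:,1]>-.02)&(c[:,1]<.07)]
for a,b in ((.480,.497),(.50,.515),(.515,.53)):
  r=q[(q[:,0]>a)&(q[:,0]<b)];print(a,len(r),np.percentile(r[:,1],[5,25,50,75]).round(4), r[:,2].max())
"
```

```text
clock 13.68 pos [0.5664 0.041  0.0886] yaw -0.53 q1,q6 deg [-2.8 87.9] F [-51.5  -3.8  12.4] M [-0.45  7.86 -0.19] w 0.009541083154343053 44.20273302064743
units [ 0.12  0.04 -0.35] turn 0.03
0.48 51 [0.0378 0.039  0.0403 0.0414] 0.08587899954398837
0.5 77 [0.0342 0.036  0.0376 0.0389] 0.10686751149290918
0.515 96 [0.0341 0.0354 0.037  0.0381] 0.10779407997280355
```

Call:
drive_tool([
  [0.1,0,0,0],
  [0.2,0,0,0],
  [0.3,0,0,0],
  [0.4,0,0,0],
  [0.5,0,0,0],
  [0.5,0,0,0],
  [0.5,0,0,0],
  [0.5,0,0,0],
])

```text
clock: 14.4
position: [0.5761, 0.0409, 0.0878]
ee_rot: [0.0, 0.999, -0.004, -0.04]
contact_force: [-56.9, -4.4, 10.3]
width: 0.0098
gripper_force: 52.3
```

```bash
python3 -c "
from h import *
go(.570,.0400,.097,-.7)
snap('side')
im,_=load('side');b=cv2.resize(im[165:240,215:305][:,:,::-1],(720,600),interpolation=cv2.INTER_CUBIC)
cv2.imwrite('pics/s6.png',b)
c=cloud('side',np.s_[165:240,215:305]); q=c[(c[:,2]>.055)&(c[:,2]<.12)&(c[:,1]>-.02)&(c[:,1]<.07)]
for a,b in ((.480,.497),(.50,.515),(.515,.53)):
  r=q[(q[:,0]>a)&(q[:,0]<b)];print(a,len(r),np.percentile(r[:,1],[5,25,50,75]).round(4), r[:,2].max())
"
```

```text
clock 14.4 pos [0.5761 0.0409 0.0878] yaw -0.49 q1,q6 deg [-2.7 87.9] F [-56.9  -4.4  10.3] M [-0.48  8.04  0.02] w 0.00983174128283148 52.32675946375821
units [-0.27  0.04 -0.35] turn 0.04
0.48 50 [0.0371 0.0386 0.0401 0.0412] 0.08630515630174218
0.5 78 [0.0343 0.036  0.0372 0.0385] 0.10722981896238704
0.515 97 [0.0339 0.036  0.0374 0.0387] 0.10725569809458835
```

View pics/s6.png

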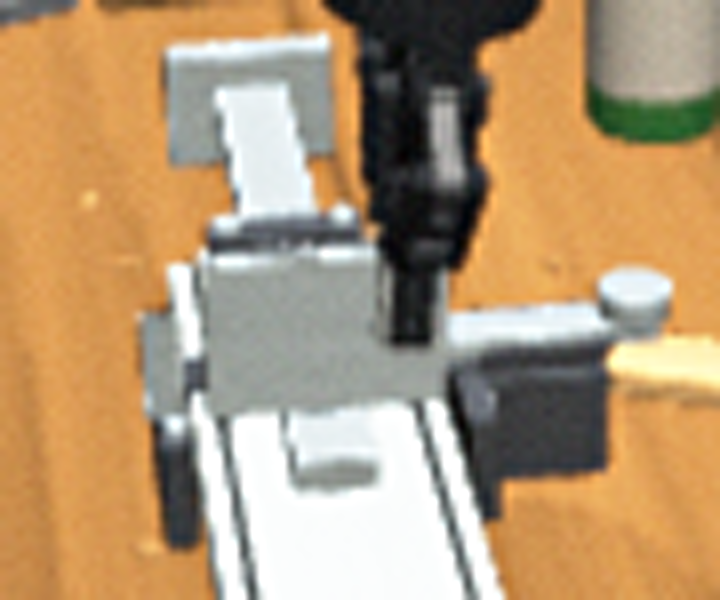

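The handle has moved about 62 px, from 573 to 635, which is about 22 mm. So the lever looks closed, with the leg still lined up with the blade. I'll push a bit more and check in the top view.

Call:
drive_tool([
  [0.1,0,0,0],
  [0.2,0,0,0],
  [0.2,0,0,0],
  [0.2,0,0,0],
  [0.2,0,0,0],
  [0.2,0,0,0],
  [0.2,0,0,0],
  [0.2,0,0,0],
])

```text
clock: 15.12
position: [0.5765, 0.0409, 0.0877]
ee_rot: [0.0, 0.999, -0.004, -0.045]
contact_force: [-65.3, -5.5, 16.7]
width: 0.0092
gripper_force: 61.5
```

```bash
python3 -c "
from h import *
go(.570,.0400,.097,-.7)
o=load('side'); oz=cloud('side',np.s_[190:225,280:305]); q=oz[(oz[:,2]>.085)&(oz[:,0]>.6)];print('prev handle',q[:,:2].mean(0),len(q))
snap('side');oz=cloud('side',np.s_[190:225,280:305]); q=oz[(oz[:,2]>.085)&(oz[:,0]>.6)];print('now handle',q[:,:2].mean(0),q[:,0].max(),len(q))
im=cv2.imread('pics/side0.png');im=cv2.resize(im,(512,384),interpolation=cv2.INTER_AREA).astype(float)
# handle template from start image, match now
T=im[199:207,281:293];a=load('side')[0][:,:,::-1].astype(np.float32)[190:215,275:310]
r=cv2.matchTemplate(a,T.astype(np.float32),cv2.TM_CCOEFF_NORMED);print(cv2.minMaxLoc(r),'start at',(281-275,199-190))
p=np.array([world('side',u,203,d=1.0) for u in (287,288)]);d0=load('side')[1][203,293];print('mm/px',np.linalg.norm(p[1]-p[0])*d0*1000,d0)
"
```

```text
clock 15.12 pos [0.5765 0.0409 0.0877] yaw -0.43 q1,q6 deg [-2.7 87.9] F [-65.3  -5.5  16.7] M [-0.35  9.39  0.27] w 0.009185939814245835 61.46394097711891
units [-0.29  0.04 -0.35] turn 0.05
prev handle [nan nan] 0<string>:4: RuntimeWarning: Mean of empty slice.
  ret = um.true_divide(
<string>:5: RuntimeWarning: Mean of empty slice.
Traceback (most recent call last):
ValueError: zero-size array to reduction operation maximum which has no identity
```

Another 5 mm of push moved the tool only 0.4 mm and added 8 N, so the lever is at its hard stop. I'll hand in.

```bash
python3 -c "
from rig import order
print(order.sign_off())"
```

```text
the job is handed in; nothing more can be done
None
```

I handed the job in; the hand-in gave no verdict back. The counter knob is at its zero stop, the fingers are holding the leg's plate on the index mark (about 1 mm by depth camera), the lever is against its hard stop, and I saw no contact with the other things.

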